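# Put down the splash screen's prop leg and hold the screen upright

## Task

The small hinged splash screen on the microscope table is leaning forward on its stop. While it still leans there, flip its folded prop leg over centre until it snaps all the way to its lowered stop; then raise the screen upright by its top rail without letting it drop back hard, and finish while still holding it upright by the rail, so that a colleague can pin the leg. Leave the bottle, the dishes and the tip box where they stand.

Things in the scene. Friction and masses are not known exactly. Their poses are not given: they have to be found in the camera images.
- foot: fixed steel foot plate of the screen, 150 (its x) x 110 (its y) x 10 mm thick; origin at the centre of its underside on the table. Its x axis runs along the screen's hinge, its y axis points to the front, the side to which the screen leans; z up. The screen's hinge line is parallel to its x, straight above the origin at height 22 mm
- screen (a joint): lean of the screen about its hinge: 0 = upright, positive = leaning towards the foot's +y. Stops at -0.04 rad (just past upright) and +0.55 rad, where it starts. Front-heavy: whatever its angle, it tips forward to the +0.55 stop if let go; about 0.6 kg, under 5 N at the rail raises it
- light_bar (a point): centre of the aluminium light bar (112 x 36 x 30 mm) across the front of the screen, 118 mm from the hinge line and 25 mm in front of the frame's middle plane. The screen's black frame is 128 mm wide, 14 mm thick, 225 mm tall, with a clear pane in its lower 150 mm
- rail: aluminium top rail of the screen: round bar 18 mm in diameter, 116 mm long between the two uprights (104 mm clear), free of the pane: 64 mm of open space between it and the cross bar below. Origin at the bar's centre, 220 mm from the hinge line; its x lies along the bar. The bar is a roller: it turns freely about its own axis, so a grip from above can stay upright while the screen swings. It is the place to hold the screen
- leg (a joint): prop leg's angle about its pivot, axis parallel to the hinge: 0 = folded, pointing up along the frame (start); grows as the leg swings over to the back (foot's -y) and down; 2.54 = lowered stop. An over-centre spring holds it at 0; beyond about 1.1 rad it snaps to 2.54 by itself. About 1 N near its foot moves it. Lowered, screen upright, its foot hangs about 3 mm above the table
- leg_pivot (a point): centre of the leg at its pivot, on a round hub on the outside of the upright at the foot's +x end: 120 mm from the middle of the screen along the foot's x, 100 mm from the hinge line. The leg is a steel rod 12 mm in diameter, its centre line 56 mm out from the upright's outer face; close to the pivot a spring strut lies between them, nothing beyond that
- leg_foot (a point): centre of the 20 mm rubber ball at the leg's free end, 132 mm from the pivot
- bottle: bystander: loose amber bottle, 60 mm in diameter, 120 mm tall; origin at the centre of its underside
- dishes: bystander: loose stack of clear dishes, 90 mm in diameter, 44 mm tall; origin at the centre of its underside
- tip_box: bystander: loose grey pipette-tip box with clear lid, 122 x 87 x 70 mm; origin at the centre of its underside

How it is judged:
By the outcome, as a careful person would: the job done as asked, in the order asked, and still so for the second after the job is handed in, while the arm keeps its last pose, push and grip.
It also fails if it takes over 48 s, if anything falls off the work surface, if the arm or the gripper's body presses on something with over 40 N, if the wrist force passes 120 N, or if a joint passes its speed limit or range.

## Robot

A 6-joint arm with a two-finger parallel gripper is mounted at the origin on the work surface. World frame = base frame: x ahead of the robot, y to its left, z up, the work surface at z = 0. Lengths are in m, angles in degrees, forces in N, time in s.
With the tool pointing down it reaches from about 0.3 to 0.75 m from the base axis. Payload 8.5 kg.
Tool frame: the origin (TCP) lies at the very end of the fingers, on their centre line; the grasp point (between the pads) lies 19 mm behind it (env.tcp_to_grasp is the distance from the TCP to the grasp point, in m); z points along the fingers, y is the line along which they close (so a half turn about z gives the same grasp; the last joint's range is limited). The gripper opens to 85 mm and grips with 20 to 120 N. Pads are 22 mm wide; open, the fingers measure 114 mm over their backs; the gripper's body (76 mm by 85 mm) begins 54 mm behind the grasp point. The pads swing forward as they close: fully open they stand 13 mm farther back than shut.
Start: joints at [-82.179, 21.807, 74.336, -0, 83.858, -12.336], TCP at [0.19, -0.516, 0.231] pointing down, gripper open.
Joint ranges: [-178.18, 178.18], [-50.72, 133.34], [12.68, 142.11], [-81.47, 261.47], [9.98, 163.14], [-165.26, 165.26]. Speed limits (degrees/s): [136.94, 136.94, 180, 180, 180, 180].

## Interface

Orientations are given as a 3x3 rotation matrix whose columns are the frame's x, y, z axes.
In Python, from rig import status, get_image, env gives the robot as it stands.
- The arm moves only by the shell command python3 -m handwheel 'ROWS' [FORCE]. ROWS is text: rows parted by semicolons, each of 7 numbers parted by spaces: the shift along the world's x, y, z in cm, then the turn, a rotation vector about the world's x, y, z in degrees, then the opening, from 0 (shut) to 1 (fully open). In form: dx dy dz wx wy wz gripper; .... A call has 1 to 8 rows; each row is the pose to reach, as a shift and turn from the pose commanded when the call began; what a row does not reach only later rows make up. A row lasts 1/12 s, in which the tool goes at most 41.7 mm and 7.16 degrees, less where a joint would pass 70% of its speed; a pose out of reach is approached as far as the arm can. A call with a gripper value outside its range is refused whole. The fingers move at their own pace and stop on an object; FORCE is the grip in N (left out, the last holds). Time passes only in rows, so rows that repeat a pose let the fingers close. It gives the time, the measured TCP pose, the force, the opening and the grip force at its end, in the units of the state.
- status.observe(): the state, without advancing time (a new reading comes with each control period).
- get_image(name): name is "side" or "top" or "wrist"; returns a dict with "color" (420x560x3 uint8, red, green, blue), "vertical_fov" (degrees; the focal length in pixels is half the picture's height over the tangent of half this angle, whatever the lens; pixels are square), "cx", "cy" (the principal point, pixels), "xyz" and "orientation" of the camera in the world. Camera axes: x right, y down, z forward; pixel columns grow to the right and rows downward; lengths in m; the calibration is good to about 2 mm. A picture is of the moment at which its call begins. There is no depth.
- env.close_job(): hands the job in; it is judged then, once.
The state is a dict: "time_s": time; "q": joint angles; "qvel": joint speeds; "joint_efforts": joint torques, N m; "position": TCP position; "tool_rot": TCP orientation; "ft_force": force on the tool from outside, world axes, zero at the start; "wrist_torque": the same for the moment, N m; "grip_width": finger opening in m; "gripper_force": force on a finger pad.
Only numpy, scipy, OpenCV 4.12 (cv2) and the standard library are available. Lean on these libraries where they do the work, as an engineer would, in place of code of your own. Each camera call takes 0.05 s, during which the arm holds its last target. There are 200 camera calls.

## Working session

There is one attempt and no reset: what is moved stays moved. The work goes in short steps, Python scripts to look and compute and a shell command to move; the robot and the scene stay as the last step left them, time stands still between calls to the robot, and variables do not carry over. Pictures are saved under pics/ and viewed, at most 10 in all, crops included, and the job is handed in when it is done.

```bash
mkdir -p pics; cat > h.py <<'E'
import numpy as np, cv2
from rig import status, get_image, env
def cam(n):
    d=get_image(n); return d
def foc(d): return d["color"].shape[0]/2/np.tan(np.radians(d["vertical_fov"]/2))
def ray(d,u,v):
    f=foc(d); r=np.array(d["orientation"])@np.array([(u-d["cx"])/f,(v-d["cy"])/f,1]); return np.array(d["xyz"]),r/np.linalg.norm(r)
def plane(d,u,v,z):
    o,r=ray(d,u,v); return o+r*(z-o[2])/r[2]
def tri(d1,p1,d2,p2):
    o1,r1=ray(d1,*p1);o2,r2=ray(d2,*p2)
    s=np.linalg.lstsq(np.c_[r1,-r2],o2-o1,rcond=None)[0]
    a=o1+s[0]*r1;b=o2+s[1]*r2; return (a+b)/2,np.linalg.norm(a-b)
def proj(d,P):
    c=np.array(d["orientation"]).T@(np.array(P)-np.array(d["xyz"])); f=foc(d)
    return c[:2]/c[2]*f+[d["cx"],d["cy"]]
E
python3 - <<'E'
from h import *
import pickle
D={}
for n in("side","top"):
    d=cam(n);D[n]=d;cv2.imwrite(f"pics/{n}0.png",d["color"][...,::-1]);print(n,d["xyz"],d["orientation"],d["vertical_fov"])
pickle.dump(D,open("d0.pkl","wb"))
print(status.observe())
E
```

```text
side [0.01831684 0.84337487 0.86525699] [[-0.84525886 -0.31623287  0.43073684]
 [-0.533925    0.46741181 -0.70459229]
 [ 0.02148376 -0.82554405 -0.56392861]] 53.46170914179536
top [ 0.38886464 -0.01009357  1.47308297] [[ 0.02023357 -0.99114604  0.13122552]
 [-0.99974931 -0.02131622 -0.00685073]
 [ 0.00958731 -0.13105401 -0.99132887]] 52.02877977179783
{'time_s': 0.1, 'q': array([-8.21803344e+01,  2.18366168e+01,  7.43782335e+01,  1.55613603e-03,
        8.38573616e+01, -1.23361586e+01]), 'qvel': array([ 0.00547638, -0.09477768, -0.05515427, -0.10036863,  0.02521265,
       -0.04203116]), 'joint_efforts': array([ 3.22001026e-03, -4.49223876e+01, -2.31655508e+01, -1.84771020e-04,
        3.64260071e-03,  1.85157216e-05]), 'position': array([ 0.18948209, -0.5160623 ,  0.23079114]), 'tool_rot': array([[ 9.38760001e-01,  3.44571674e-01, -1.44723160e-04],
       [ 3.44571578e-01, -9.38759213e-01,  1.25229059e-03],
       [ 2.95643664e-04, -1.22546780e-03, -9.99999205e-01]]), 'ft_force': array([ 0.22179772, -0.43222098,  0.42826663]), 'wrist_torque': array([-0.03367626,  0.01273796, -0.03508838]), 'gripper_force': 0.0, 'grip_width': 0.08566698028370044}
```

View pics/side0.png

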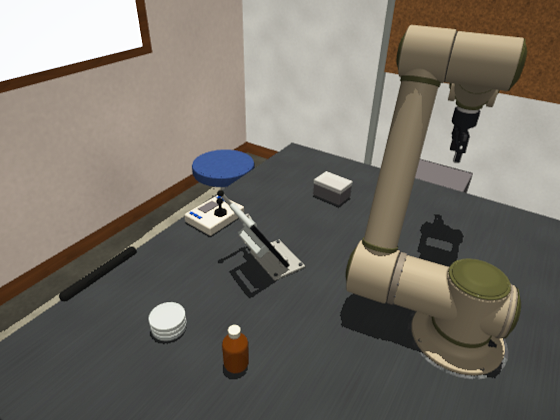

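View pics/top0.png

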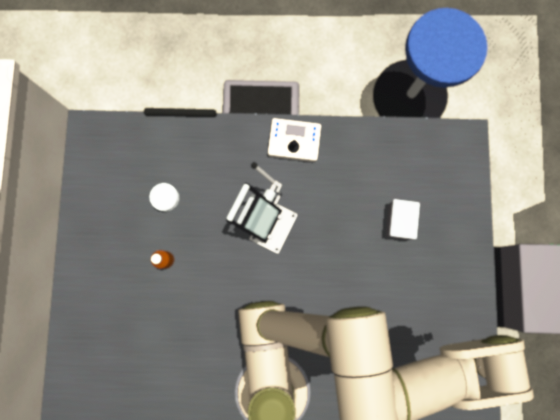

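The side view shows the screen around (265,245). In the top view the plate is near (278,232), the rail near (240,205), and the leg ball at (254,165) with its pivot near (277,187). I'll enlarge both.

```bash
python3 - <<'E'
import pickle,cv2,numpy as np
D=pickle.load(open("d0.pkl","rb"))
a=cv2.resize(D["top"]["color"][150:260,215:310,::-1],None,fx=5,fy=5,interpolation=cv2.INTER_CUBIC)
cv2.imwrite("pics/tc.png",a)
b=cv2.resize(D["side"]["color"][180:290,180:320,::-1],None,fx=5,fy=5,interpolation=cv2.INTER_CUBIC)
cv2.imwrite("pics/sc.png",b)
E
```

```text
(no output)
```

View pics/tc.png

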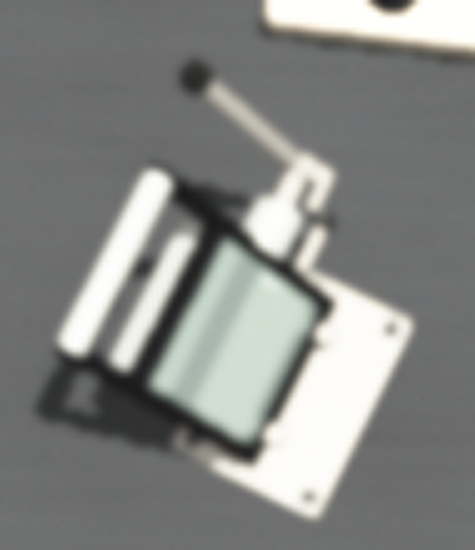

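View pics/sc.png

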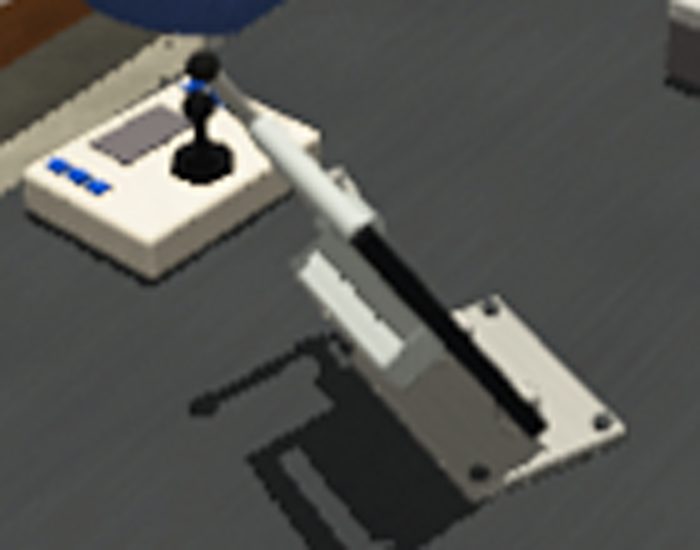

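The top crop shows the plate's back corners at (413,322) and (318,519), the rail from (155,178) to (75,345), the leg ball at (197,76) and the elbow at (320,170). The side crop shows the ball at (203,65), the rail from (258,125) to (365,225) and the plate's back corners at (500,297) and (625,430).

```bash
cat > g.py <<'E'
from h import *
import pickle
D=pickle.load(open("d0.pkl","rb"));T=D["top"];S=D["side"]
t=lambda x,y:((x+.5)/5+215-.5,(y+.5)/5+150-.5)
s=lambda x,y:((x+.5)/5+180-.5,(y+.5)/5+180-.5)
A=plane(T,*t(413,322),.01);B=plane(T,*t(318,519),.01)
A2=plane(S,*s(500,297),.01);B2=plane(S,*s(625,430),.01)
print("corners",A,B,np.linalg.norm(A-B),A2,B2,np.linalg.norm(A2-B2))
print("ball",tri(T,t(197,76),S,s(203,65)))
r1=tri(T,t(158,172),S,s(258,125));r2=tri(T,t(72,350),S,s(368,225));print("rail",r1,r2,np.linalg.norm(r1[0]-r2[0]))
rm=(r1[0]+r2[0])/2
for a,b in((A,B),(A2,B2)):
    x=(a-b);x/=np.linalg.norm(x);y=np.cross([0,0,1],x)
    o=(a+b)/2+.055*y;o[2]=0
    L=lambda X,h,ang,off=0:o+np.array([0,0,.022])+x*X+h*(np.sin(ang)*y+np.cos(ang)*np.array([0,0,1]))
    print("yaw",np.degrees(np.arctan2(x[1],x[0])),"o",o,"rail",L(0,.22,.55),"ball",L(.12,.232,.55),"pivot",L(.12,.1,.55),"railup",L(0,.22,0))
    for n,p in(("rail",L(0,.22,.55)),("ball",L(.12,.232,.55))): print(n,(proj(T,p)-[214.6,149.6])*5,(proj(S,p)-[179.6,179.6])*5)
E
python3 g.py
```

```text
corners [ 0.58753351 -0.07154986  0.01      ] [ 0.45139409 -0.00924558  0.01      ] 0.14971895759687323 [ 0.58507283 -0.07208787  0.01      ] [ 0.45216269 -0.00518981  0.01      ] 0.14879669230405215
ball (array([0.70383133, 0.06825145, 0.22097867]), np.float64(0.00042428857116206105))
rail (array([0.64681926, 0.09034703, 0.2128587 ]), np.float64(0.00024926291855866044)) (array([0.53812391, 0.1370134 , 0.21678776]), np.float64(0.0009514297690730891)) 0.1183548266089664
yaw -24.591230038834848 o [0.54235159 0.00961377 0.        ] rail [0.59020421 0.11417524 0.20955539] ball [0.70193033 0.0699416  0.21978569] pivot [0.67321876 0.00720472 0.10725245] railup [0.54235159 0.00961377 0.242     ]
rail [115.41623788 265.98507545] [313.59098336 182.82134174]
ball [194.36698569  79.85097873] [203.46819711  68.94622527]
yaw -26.717618642649143 o [0.54334541 0.01048899 0.        ] rail [0.59504473 0.11320293 0.20955539] ball [0.70505267 0.06485427 0.21978569] pivot [0.67403308 0.0032259  0.10725245] railup [0.54334541 0.01048899 0.242     ]
rail [117.32818844 257.97921742] [307.50335333 179.07861882]
ball [203.04870142  74.93079487] [204.86445699  63.45656662]
```

```bash
python3 -m handwheel '5 6 10 0 0 -7 0; 28 33 10 0 0 -45 0;28 33 10 0 0 -45 0;28 33 10 0 0 -45 0;28 33 10 0 0 -45 0;28 33 10 0 0 -45 0;28 33 10 0 0 -45 0;28 33 10 0 0 -45 0'; python3 -m handwheel '0 0 0 0 0 0 0;0 0 0 0 0 0 0;0 0 0 0 0 0 0'
```

```text
time_s: 0.77
position: [0.3839, -0.2867, 0.3094]
tool_rot: [[0.905, -0.425, -0.0], [-0.425, -0.905, 0.0], [-0.0, -0.0, -1.0]]
ft_force: [-0.3, -0.3, -0.4]
grip_width: 0.0002
gripper_force: 0.0
time_s: 1.02
position: [0.3829, -0.2885, 0.3089]
tool_rot: [[0.908, -0.42, -0.001], [-0.42, -0.908, 0.0], [-0.001, 0.0, -1.0]]
ft_force: [-0.3, 0.6, -0.6]
grip_width: -0.0001
gripper_force: 0.0
```

```bash
python3 -m handwheel '34 40 2.5 0 0 0 0;34 40 2.5 0 0 0 0;34 40 2.5 0 0 0 0;34 40 2.5 0 0 0 0;34 40 2.5 0 0 0 0;34 40 2.5 0 0 0 0;34 40 2.5 0 0 0 0;34 40 2.5 0 0 0 0'
```

```text
time_s: 1.68
position: [0.5997, -0.0349, 0.3246]
tool_rot: [[0.906, -0.422, -0.001], [-0.422, -0.906, 0.0], [-0.001, 0.0, -1.0]]
ft_force: [0.4, -1.2, 0.3]
grip_width: 0.0
gripper_force: 0.0
```

```bash
python3 -m handwheel '12.3 14.4 0.5 0 0 0 0;12.3 14.4 0.5 0 0 0 0;12.3 14.4 0.5 0 0 0 0;12.3 14.4 0.5 0 0 0 0;12.3 14.4 0.5 0 0 0 0;12.3 14.4 0.5 0 0 0 0;12.3 14.4 0.5 0 0 0 0'; python3 - <<'E'
from h import *
d=cam("wrist");cv2.imwrite("pics/w1.png",d["color"][...,::-1])
print(d["xyz"],proj(d,[.7035,.068,.2205]),proj(d,[.592,.114,.2095]))
E
```

```text
time_s: 2.27
position: [0.7227, 0.1081, 0.3279]
tool_rot: [[0.907, -0.421, -0.003], [-0.421, -0.907, -0.0], [-0.002, 0.001, -1.0]]
ft_force: [-0.2, -0.5, 0.4]
grip_width: -0.0001
gripper_force: 0.0
[0.78419354 0.07940816 0.4713263 ] [341.20784318 209.55657824] [338.96519709 331.78083599]
```

View pics/w1.png

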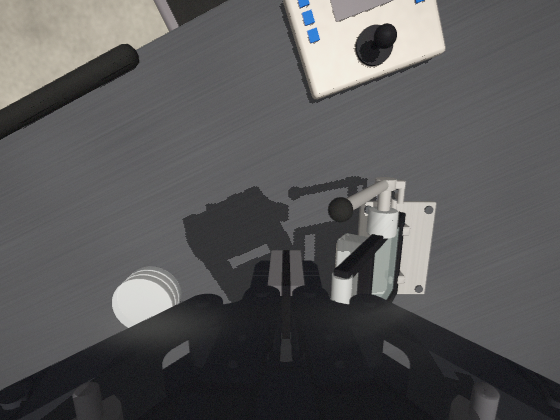

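The ball is at (341,209), exactly where predicted, so the fingers stand in front of it. I'll descend next.

```bash
python3 -m handwheel '0 0 -4 0 0 0 0;0 0 -8 0 0 0 0;0 0 -12 0 0 0 0;0 0 -13.8 0 0 0 0;0 0 -13.8 0 0 0 0' && python3 -m handwheel '-0.6 -1.4 0 0 0 0 0;-1.3 -2.7 0 0 0 0 0;-1.9 -4.1 0 0 0 0 0;-2.5 -5.4 0 0 0 0 0;-3.2 -6.8 0 0 0 0 0;-3.8 -8.2 0 0 0 0 0'
```

```text
time_s: 2.73
position: [0.7196, 0.1069, 0.1874]
tool_rot: [[0.906, -0.423, -0.009], [-0.423, -0.906, -0.0], [-0.008, 0.004, -1.0]]
ft_force: [-1.2, -0.5, -0.8]
grip_width: -0.0
gripper_force: 0.0
time_s: 3.23
position: [0.687, 0.0267, 0.2066]
tool_rot: [[0.907, -0.42, 0.025], [-0.42, -0.908, -0.002], [0.024, -0.009, -1.0]]
ft_force: [-6.8, 6.0, 51.6]
grip_width: 0.0001
gripper_force: 22.8
```

```bash
python3 - <<'E'
from h import *
d=cam("side");T=cam("top")
a=cv2.resize(d["color"][140:290,150:330,::-1],None,fx=4,fy=4,interpolation=cv2.INTER_CUBIC)
cv2.imwrite("pics/s2.png",a)
s=status.observe();print(s["position"],s["ft_force"],s["wrist_torque"])
E
```

```text
[0.68614758 0.02420481 0.20614362] [-6.1666087   3.38163937 45.28891316] [-0.35188224  1.08136072 -0.13428191]
```

View pics/s2.png

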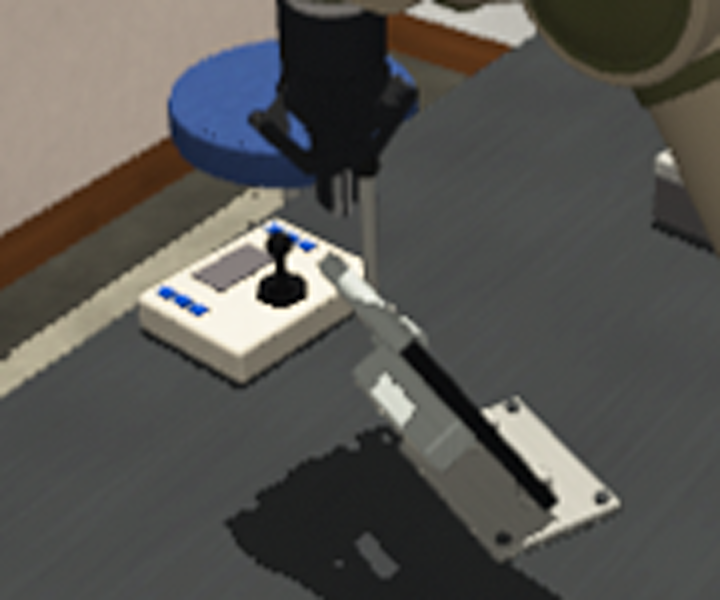

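The fingers' wider back part sits on the ball at about 45 N, and the leg is roughly vertical. I'll lift to free it, then carry on with the push along the arc.

```bash
python3 -m handwheel '0 0 3 0 0 0 0;0 0 3.5 0 0 0 0;-0.4 -0.9 3.5 0 0 0 0;-0.8 -1.8 3.4 0 0 0 0;-1.3 -2.7 3 0 0 0 0'
```

```text
time_s: 3.75
position: [0.6702, -0.0014, 0.222]
tool_rot: [[0.907, -0.421, -0.0], [-0.421, -0.907, -0.0], [0.0, 0.0, -1.0]]
ft_force: [0.1, 0.2, -0.1]
grip_width: 0.0003
gripper_force: 0.2
```

```bash
python3 - <<'E'
from h import *
d=cam("side");T=cam("top")
a=cv2.resize(d["color"][160:290,180:320,::-1],(430,400),interpolation=cv2.INTER_CUBIC)
w=cv2.resize(cam("wrist")["color"][140:300,220:380,::-1],(370,400))
cv2.imwrite("pics/s3.png",np.hstack([a,w]))
E
```

```text
(no output)
```

View pics/s3.png

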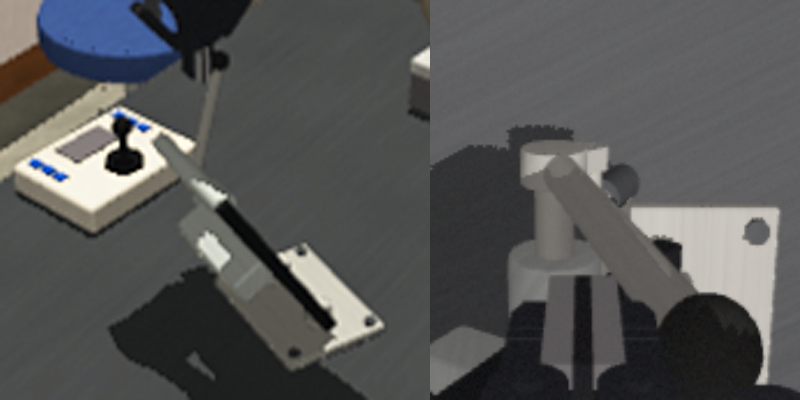

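The ball is now on the far (back) side of the fingers, with the leg leaning back. I'll keep pushing.

```bash
python3 -m handwheel '-0.5 -1 -0.4 0 0 0 0;-1 -2 -1 0 0 0 0;-1.5 -3.1 -1.8 0 0 0 0;-2 -4.2 -2.8 0 0 0 0;-2.5 -5.3 -3.6 0 0 0 0;-3 -6.4 -4.4 0 0 0 0;-3.4 -7.3 -5 0 0 0 0;-3.4 -7.3 -5 0 0 0 0'; python3 - <<'E'
from h import *
d=cam("side");w=cam("wrist")
a=cv2.resize(d["color"][160:290,180:320,::-1],(430,400),interpolation=cv2.INTER_CUBIC)
b=cv2.resize(w["color"][...,::-1],(370,278));b=np.vstack([b,np.zeros((122,370,3),np.uint8)])
cv2.imwrite("pics/s4.png",np.hstack([a,b]))
E
```

```text
time_s: 4.57
position: [0.6358, -0.0741, 0.1705]
tool_rot: [[0.907, -0.422, -0.003], [-0.422, -0.907, 0.001], [-0.003, 0.001, -1.0]]
ft_force: [0.6, -0.8, 0.2]
grip_width: 0.0004
gripper_force: 0.0
```

View pics/s4.png

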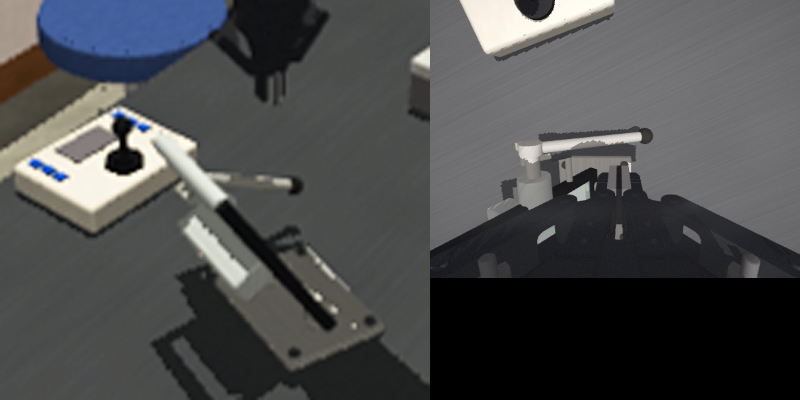

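The leg has swung over to the back and down, with the ball at side px (276,220). I'll rise, open and move over the rail.

```bash
python3 -m handwheel '0 0 4 0 0 0 0;0 0 8 0 0 0 0.5;0 0 12 0 0 0 1;-1 4 13 0 0 0 1;-2 8 13 0 0 0 1;-3 12 13 0 0 0 1;-4 15 13 0 0 0 1;-4.5 18.7 13 0 0 0 1'; python3 -m handwheel '0 0 0 0 0 0 1;0 0 0 0 0 0 1'; python3 - <<'E'
from h import *
from g import L,x,y
d=cam("side");w=cam("wrist");T=cam("top")
for lg in (2.4,2.54):
    p=np.array([.543,.010,.022])+x*.12+y*(.1*np.sin(.55)+.132*np.sin(.55-lg))+np.array([0,0,.1*np.cos(.55)+.132*np.cos(.55-lg)])
    print(lg,p,proj(d,p))
c=np.array(d["color"]).astype(int)[205:240,255:300].max(2)
pickle.dump(w,open("w5.pkl","wb"))
a=cv2.resize(d["color"][160:290,180:320,::-1],(430,400),interpolation=cv2.INTER_CUBIC)
b=cv2.resize(w["color"][...,::-1],(370,278));b=np.vstack([b,np.zeros((122,370,3),np.uint8)])
cv2.imwrite("pics/s5.png",np.hstack([a,b]))
print(proj(w,[.592,.114,.2095]),status.observe()["position"])
E
```

```text
time_s: 5.33
position: [0.5908, 0.1163, 0.3033]
tool_rot: [[0.908, -0.42, 0.002], [-0.42, -0.908, -0.0], [0.001, -0.001, -1.0]]
ft_force: [0.0, 0.7, -0.1]
grip_width: 0.0833
gripper_force: 0.0
time_s: 5.5
position: [0.5915, 0.1166, 0.303]
tool_rot: [[0.909, -0.417, 0.001], [-0.417, -0.909, 0.0], [0.001, -0.001, -1.0]]
ft_force: [-0.1, -0.1, 0.3]
grip_width: 0.0857
gripper_force: 0.0
corners [ 0.58753351 -0.07154986  0.01      ] [ 0.45139409 -0.00924558  0.01      ] 0.14971895759687323 [ 0.58507283 -0.07208787  0.01      ] [ 0.45216269 -0.00518981  0.01      ] 0.14879669230405215
ball (array([0.70383133, 0.06825145, 0.22097867]), np.float64(0.00042428857116206105))
rail (array([0.64681926, 0.09034703, 0.2128587 ]), np.float64(0.00024926291855866044)) (array([0.53812391, 0.1370134 , 0.21678776]), np.float64(0.0009514297690730891)) 0.1183548266089664
yaw -24.591230038834848 o [0.54235159 0.00961377 0.        ] rail [0.59020421 0.11417524 0.20955539] ball [0.70193033 0.0699416  0.21978569] pivot [0.67321876 0.00720472 0.10725245] railup [0.54235159 0.00961377 0.242     ]
rail [115.41623788 265.98507545] [313.59098336 182.82134174]
ball [194.36698569  79.85097873] [203.46819711  68.94622527]
yaw -26.717618642649143 o [0.54334541 0.01048899 0.        ] rail [0.59504473 0.11320293 0.20955539] ball [0.70505267 0.06485427 0.21978569] pivot [0.67403308 0.0032259  0.10725245] railup [0.54334541 0.01048899 0.242     ]
rail [117.32818844 257.97921742] [307.50335333 179.07861882]
ball [203.04870142  74.93079487] [204.86445699  63.45656662]
2.4 [ 0.61663948 -0.11060395  0.07087454] [278.15673435 215.18258807]
2.54 [ 0.6194799  -0.10496071  0.05352407] [276.43507368 219.98724566]Traceback (most recent call last):
  File "<stdin>", line 8, in <module>
NameError: name 'pickle' is not defined. Did you forget to import 'pickle'?
```

The measured ball at (276,220) matches the prediction for leg = 2.54, so the leg is on its stop. The gripper is centred over the rail to within about 3 mm, so I'll descend and grip.

```bash
python3 -m handwheel '0 -0.2 -3 0 0 0 1;0 -0.2 -6 0 0 0 1;0 -0.2 -9 0 0 0 1;0 -0.2 -11 0 0 0 1;0 -0.2 -11 0 0 0 1' && python3 -m handwheel '0 0 0 0 0 0 0.5;0 0 0 0 0 0 0.3;0 0 0 0 0 0 0;0 0 0 0 0 0 0;0 0 0 0 0 0 0;0 0 0 0 0 0 0' 40
```

```text
time_s: 6.07
position: [0.5904, 0.111, 0.1878]
tool_rot: [[0.907, -0.422, -0.008], [-0.422, -0.907, -0.0], [-0.007, 0.003, -1.0]]
ft_force: [-0.4, 0.6, -0.7]
grip_width: 0.0852
gripper_force: 0.0
time_s: 6.57
position: [0.5923, 0.1127, 0.193]
tool_rot: [[0.907, -0.42, 0.002], [-0.42, -0.907, 0.001], [0.002, -0.002, -1.0]]
ft_force: [1.7, 2.8, 0.2]
grip_width: 0.0165
gripper_force: 39.0
```

```bash
python3 -m handwheel '-0.24 -0.52 0.34 0 0 0 0;-0.48 -1.04 0.65 0 0 0 0;-0.77 -1.66 1.02 0 0 0 0;-1.06 -2.29 1.33 0 0 0 0;-1.36 -2.94 1.63 0 0 0 0;-1.66 -3.59 1.91 0 0 0 0;-1.97 -4.24 2.16 0 0 0 0;-2.28 -4.92 2.39 0 0 0 0'
```

```text
time_s: 7.23
position: [0.5686, 0.0624, 0.2167]
tool_rot: [[0.907, -0.42, 0.001], [-0.42, -0.907, 0.0], [0.0, -0.0, -1.0]]
ft_force: [0.7, 2.1, 4.3]
grip_width: 0.0167
gripper_force: 39.3
```

```bash
python3 -m handwheel '-0.31 -0.67 0.21 0 0 0 0;-0.63 -1.35 0.39 0 0 0 0;-0.95 -2.04 0.52 0 0 0 0;-1.27 -2.73 0.64 0 0 0 0;-1.59 -3.42 0.73 0 0 0 0;-1.91 -4.12 0.8 0 0 0 0;-2.23 -4.82 0.84 0 0 0 0;-2.5 -5.41 0.85 0 0 0 0' && python3 -m handwheel '0 0 0 0 0 0 0;0 0 0 0 0 0 0;0 0 0 0 0 0 0;0 0 0 0 0 0 0'; python3 - <<'E'
from h import *
d=cam("side");t=cam("top")
a=cv2.resize(d["color"][130:290,150:330,::-1],(430,382),interpolation=cv2.INTER_CUBIC)
b=cv2.resize(t["color"][120:300,130:310,::-1],(370,382))
cv2.imwrite("pics/s6.png",np.hstack([a,b]))
s=status.observe();print(s["position"],s["ft_force"])
o=np.array([.543,.01,.022]);x=np.array([.907,-.42,0]);y=np.array([.42,.907,0])
for th in(0,):
  p=o+x*.12+y*(.1*np.sin(th)+.132*np.sin(th-2.54))+np.array([0,0,.1*np.cos(th)+.132*np.cos(th-2.54)])
  print((proj(d,p)-[150,130])*430/180,(proj(d,o+[0,0,.22])-[150,130])*430/180)
E
```

```text
time_s: 7.9
position: [0.5431, 0.0081, 0.2245]
tool_rot: [[0.907, -0.42, -0.001], [-0.42, -0.907, -0.0], [-0.001, 0.001, -1.0]]
ft_force: [-3.1, 1.7, 4.8]
grip_width: 0.0165
gripper_force: 39.3
time_s: 8.23
position: [0.5434, 0.0087, 0.2245]
tool_rot: [[0.907, -0.42, -0.001], [-0.42, -0.907, -0.0], [-0.001, 0.001, -1.0]]
ft_force: [-2.5, 2.7, 5.2]
grip_width: 0.0164
gripper_force: 39.4
[0.54347979 0.00877964 0.2244717 ] [-3.0753687   2.33142283  6.0517758 ]
[302.29538149 236.74468658] [305.67848343 153.53320132]
```

View pics/s6.png

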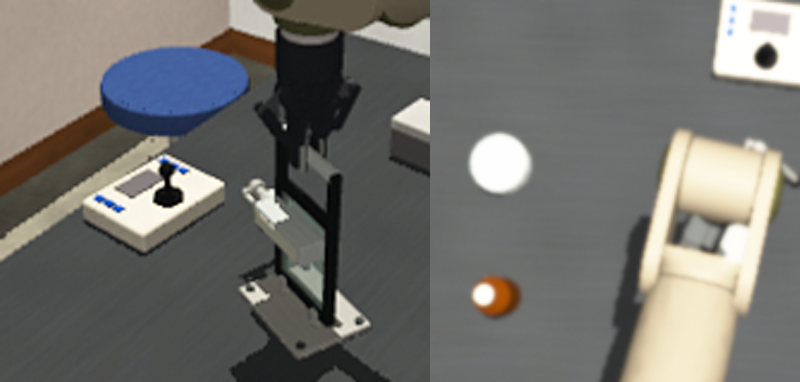

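The screen stands upright, gripped by its rail at (310,165), and the bottle and dishes have not moved. I'll hand in now.

```bash
python3 -c "
from rig import env
print(env.close_job())"
```

```text
the job is handed in; nothing more can be done
None
```

The job is handed in: the leg was snapped to its lowered stop while the screen still leaned, then the screen was raised slowly and is held upright by the rail; during the flip the gripper pressed on the leg's ball, with about 52 N read at the wrist, which may count against the 40 N limit if that part is judged as gripper body.

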